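# Set the tilt of a lab rocker with a pendulum angle gauge

### The arm

A 6-joint arm with a two-finger parallel gripper is mounted at the origin on the work surface. World frame = base frame: x ahead of the robot, y to its left, z up, the work surface at z = 0. Lengths are in m, angles in degrees, forces in N, time in s.
With the tool pointing down it reaches from about 0.25 to 0.725 m from the base axis. Payload 9.7 kg.
Tool frame: the origin (TCP) lies at the very end of the fingers, on their centre line; the grasp point (between the pads) lies 19 mm behind it (bot.grip_point_offset is the z of the grasp point in the tool frame, in m); z points along the fingers, x is the direction in which the jaws open and shut, and the axes are right-handed (so a half turn about z gives the same grasp; the last joint's range is limited). The gripper opens to 85 mm and grips with 20 to 120 N. Pads are 22 mm wide; open, the fingers measure 114 mm over their backs; the gripper's body (76 mm by 85 mm) begins 54 mm behind the grasp point. The pads swing forward as they close: fully open they stand 13 mm farther back than shut.
Start: joints at [-73.109, 4.979, 10.078, 95.1, 0, 90], TCP at [0.16, -0.526, 0.231] pointing down, gripper open.
Joint ranges: [-179.16, 179.16], [-48.56, 103.87], [-65.8, 70.77], [-126.05, 130.52], [-82.76, 87.17], [-180, 180]. Speed limits (degrees/s): [127.2, 127.2, 147.25, 180, 180, 180].

### API

Orientations are given as [roll, pitch, yaw] about the fixed x, y, z axes, in that order (R = Rz(yaw) Ry(pitch) Rx(roll)).
In Python, from workcell import get_obs, viewer, job_done, bot gives the robot as it stands.
- The arm moves only by the shell command python3 -m handwheel 'ROWS' [FORCE]. ROWS is JSON, a list of rows, each a list of 5 numbers: the closure, from 0 (fully open) to 1 (shut), then the shift along the world's x, y, z in m, then the turn about the world's z in degrees. A call has 1 to 5 rows; each row is the pose to reach, as a shift and turn from the pose measured when the call began; what a row does not reach only later rows make up. A row lasts 1/10 s, in which the tool goes at most 50 mm and 8.59 degrees, less where a joint would pass 70% of its speed; a pose out of reach is approached as far as the arm can. A call with a gripper value outside its range is refused whole. The fingers move at their own pace and stop on an object; FORCE is the grip in N (left out, the last holds). Time passes only in rows, so rows that repeat a pose let the fingers close. It gives the time, the measured TCP pose, the force and the opening at its end, in the units of the state.
- get_obs(): the state, without advancing time (a new reading comes with each control period).
- viewer.camera(name): name is "scene" or "side" or "wrist"; returns a dict with "color" (384x512x3 uint8, blue, green, red), "K" (3x3 intrinsics, pixels), "dist_coeffs" ([k1, k2, p1, p2, k3] as OpenCV has them; the pictures are not rectified), "origin" and "orientation" of the camera in the world. Camera axes: x right, y down, z forward; pixel columns grow to the right and rows downward; lengths in m; the calibration is good to about 2 mm. A picture is of the moment at which its call begins. There is no depth.
- job_done(): hands the job in, once; it reports no verdict.
The state is a dict: "time": time; "q": joint angles; "qd": joint speeds; "joint_efforts": joint torques, N m; "ee_pos": TCP position; "tcp_rot": TCP orientation; "wrist_force": force on the tool from outside, world axes, zero at the start; "torque": the same for the moment, N m; "opening": finger opening in m.
Only numpy, scipy, OpenCV 4.12 (cv2) and the standard library are available. Lean on these libraries where they do the work, as an engineer would, in place of code of your own. Each camera call takes 0.05 s, during which the arm holds its last target.

### The job

Help me set the tilt of the see-saw rocker: pick up the pendulum angle gauge and stand it flat and square on the rocker's platform while that is still level, its foot running across the pivot. Then, keeping hold of the gauge and pressing its foot flat on the mat, rock gauge and platform over together until the hanging pointer has settled on the index of the dial's rim; push the platform only through the gauge and leave everything else on the bench where it is. Finish while still holding the gauge there, pointer at rest on the index, so that I can lock the tilt.

Things in the scene. Friction and masses are not known exactly. Their poses are not given: they have to be found in the camera images.
- gauge_grip (a point): Centre of the gauge's grip: an upright block 18 mm (x) by 30 mm (y), clear from 113 to 151 mm above the underside of the foot; this point lies 135 mm above it. Axes: z up, x out of the white dial face (away from the robot at yaw 0), y along the foot. The gauge is loose, 0.28 kg, and stands at one of three places right of the rocker.
- gauge: Pendulum angle gauge: flat steel foot 52 mm (x) by 104 mm (y), 12 mm thick; on it an upright round dial case 100 mm across, 28 mm thick, its centre 62 mm above the underside; the grip on top. Origin at the centre of the underside of the foot, axes as for the grip.
- pointer (a joint): Black weighted pointer hanging freely from the dial's centre: angle in rad about the gauge's x. It stays plumb, so it tells the gauge's lean: 0 when upright, positive when the gauge leans with its +y side down (the pointer then stands towards +y on the dial). It swings for about a second after a move.
- pointer_tip (a point): Tip of the pointer, 35 mm from the dial centre. Its z axis runs from the tip back to the dial centre.
- mark (a joint): Dark bezel ring with the index, a pointed lug at the dial's lower rim on the +y half: the index's angle in rad, counted like the pointer's; set beforehand between 0.12 and 0.32 (7 to 18 degrees) and stiff. The pointer is on the index when both angles are equal. The lug opposite, at the top, is only a thumb tab.
- mark_tip (a point): Point of the index, 35 mm from the dial centre, where the pointer's tip comes to lie. Its z axis runs from there to the dial centre.
- platform_mid (a point): Centre of the top of the dark mat on the rocker's platform, 118 mm above the bench. The mat is flat, 210 mm (x) by 226 mm (y), in a tray 220 by 240 mm whose rim stands 7 mm above the mat. z: normal of the mat; x: along the pivot axis, which runs 15 mm below this point; y: to the left as the robot sees it at yaw 0.
- platform (a joint): Tilt of the platform in rad: 0 level, positive with its +y (left) side down, stops at -0.38 and 0.38. Springs bring it back level: 2.4 N m per rad, so about 10 N straight down 50 mm left of the pivot hold it at 0.2 rad. With the gauge flat on it, dial away from the robot, pointer and platform read the same.
- rocker: See-saw rocker, fixed: white housing 200 mm (x) by 165 mm (y) by 66 mm high, control panel towards the robot, pivot uprights at its two x ends, platform on top. Origin at the centre of its underside, x along the pivot axis.
- tip_box: Box of pipette tips, 82 x 122 x 73 mm, white with a clear blue lid, bystander beside the gauge. Origin under its centre.
- beaker: Glass beaker, 68 mm across, 92 mm high, bystander beside the gauge. Origin under its centre.
- well_plate: Clear 24-well plate, 86 x 128 x 20 mm, bystander between robot and rocker. Origin under its centre.
- tube_rack: Yellow tube rack with capped tubes, 75 x 150 mm, 98 mm high, bystander left of the rocker. Origin under its centre.
- reagent: Clear bottle with white cap, 72 mm across, 160 mm high, bystander on the right, behind the gauge's places. Origin under its centre.
- pipette: Grey pipette lying on the bench beyond the rocker, 240 mm long, 24 mm high, bystander. Origin under its middle.
- small_beaker: Small glass beaker, 48 mm across, 62 mm high, bystander left of the rocker. Origin under its centre.
Not all that is in view belongs to the job. Leave any pink look-alike of the gauge alone.

How it is judged:
By the outcome, as a careful person would: the job done as asked, in the order asked, and still so for the second after the job is handed in, while the arm keeps its last pose, push and grip.
It also fails if it takes over 45 s, if anything falls off the work surface, if the arm or the gripper's body presses on something with over 40 N, if the wrist force passes 120 N, or if a joint passes its speed limit or range.

## Working session

There is one attempt and no reset: what is moved stays moved. The work goes in short steps, Python scripts to look and compute and a shell command to move; the robot and the scene stay as the last step left them, time stands still between calls to the robot, and variables do not carry over. Pictures are saved under pics/ and viewed, and the job is handed in when it is done.

```bash
mkdir -p pics; ls
python3 - <<'E'
from workcell import get_obs, viewer, bot
import cv2
o=get_obs();print({k:o[k] for k in('time','ee_pos','tcp_rot','wrist_force','opening')})
for n in('scene','side','wrist'):
    c=viewer.camera(n);cv2.imwrite(f'pics/a_{n}.png',c['color']);print(n,c['K'],c['dist_coeffs'],c['origin'],c['orientation'])
E
```

```text
pics
{'time': 0.0, 'ee_pos': array([ 0.15973109, -0.52604568,  0.23056834]), 'tcp_rot': array([-1.79999555e+02,  7.81696873e-02, -7.31078926e+01]), 'wrist_force': array([ 0.13817677, -0.90515584,  0.08204594]), 'opening': 0.085750610217248}
scene [[470.67487701   0.         261.43171969]
 [  0.         470.67487701 193.67386468]
 [  0.           0.           1.        ]] [-0.08452543  0.          0.          0.          0.        ] [ 1.3465465  -0.20439565  1.07481194] [-1.37762661e+02 -1.06202892e-01  7.54289129e+01]
side [[464.0738526    0.         253.49186332]
 [  0.         464.0738526  192.67036971]
 [  0.           0.           1.        ]] [-0.04297928  0.          0.          0.          0.        ] [0.38303472 1.00305049 0.94317211] [-129.85884754    0.2158696  -172.56648871]
wrist [[312.48636556   0.         256.9728969 ]
 [  0.         312.48636556 192.14818205]
 [  0.           0.           1.        ]] [-0.03151363  0.          0.          0.          0.        ] [ 0.24050999 -0.5009443   0.37221848] [ 1.60841592e+02  4.60478167e-03 -7.30598717e+01]
```

View pics/a_scene.png

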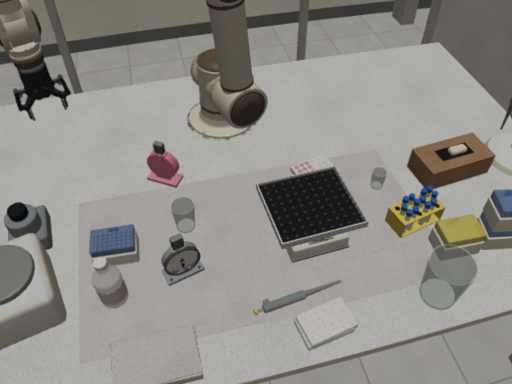

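View pics/a_side.png

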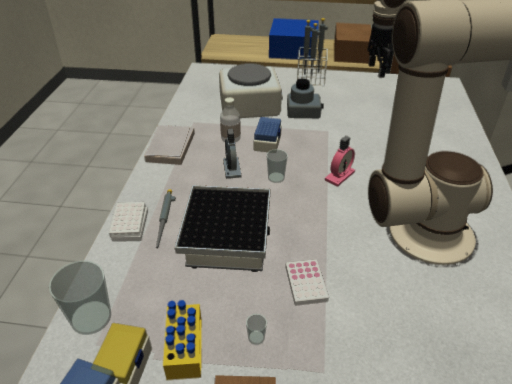

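View pics/a_wrist.png

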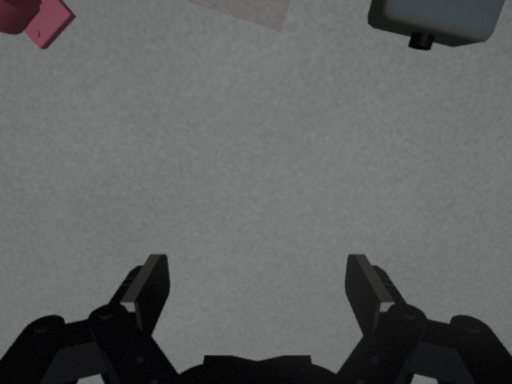

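The scene shows two gauge-shaped things: a grey-steel one at scene (182,258) / side (232,155), and a pink one at scene (163,165) / side (342,160). The grey one fits the description because it has a steel foot, a dark bezel and a black grip; the pink one is the look-alike to leave alone. I'll confirm with enlarged crops.

```bash
cat > h.py <<'E'
import cv2,numpy as np
from scipy.spatial.transform import Rotation as R
from workcell import get_obs, viewer, bot
def RM(c): return R.from_euler('xyz',c['orientation'],degrees=True).as_matrix()
def ray(c,uv):
    p=cv2.undistortPoints(np.array([[uv]],float),c['K'],c['dist_coeffs'])[0,0]
    d=RM(c)@np.array([p[0],p[1],1]);return np.array(c['origin']),d/np.linalg.norm(d)
def onz(c,uv,z):
    o,d=ray(c,uv);return o+d*(z-o[2])/d[2]
def tri(c1,u1,c2,u2):
    A=[];b=[]
    for c,u in((c1,u1),(c2,u2)):
        o,d=ray(c,u);P=np.eye(3)-np.outer(d,d);A.append(P);b.append(P@o)
    return np.linalg.lstsq(np.vstack(A),np.hstack(b),rcond=None)[0]
def proj(c,X):
    Rm=RM(c);rv=cv2.Rodrigues(Rm.T)[0];t=-Rm.T@np.array(c['origin'])
    return cv2.projectPoints(np.atleast_2d(np.array(X,float)),rv,t,c['K'],c['dist_coeffs'])[0][:,0]
def crop(c,x0,y0,w,h,s,name):
    cv2.imwrite('pics/'+name,cv2.resize(c['color'][y0:y0+h,x0:x0+w],None,fx=s,fy=s,interpolation=cv2.INTER_CUBIC))
E
python3 - <<'E'
from h import *
a=viewer.camera('scene');b=viewer.camera('side')
crop(a,145,225,75,65,10,'b1.png');crop(b,205,115,60,70,8,'b2.png')
crop(a,245,155,130,105,6,'b3.png');crop(b,170,175,110,100,6,'b4.png')
E
```

```text
(no output)
```

View pics/b1.png

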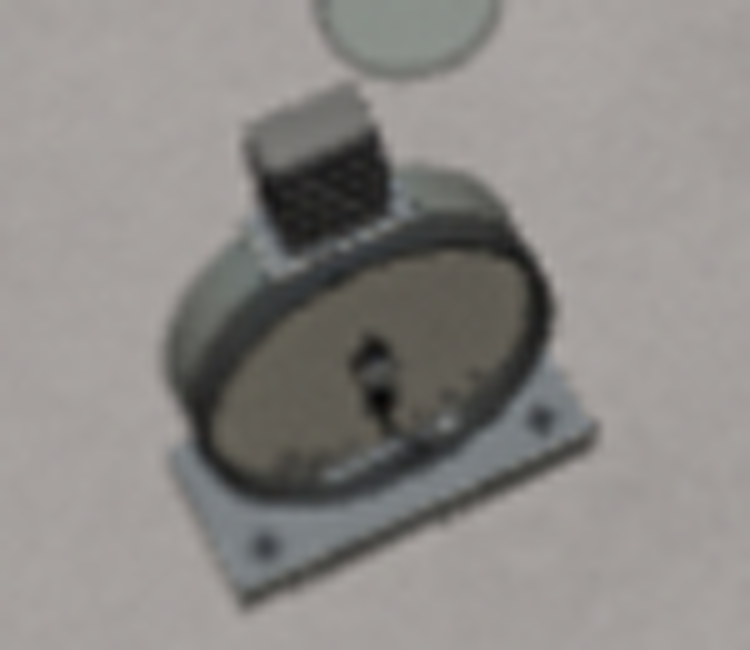

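View pics/b2.png

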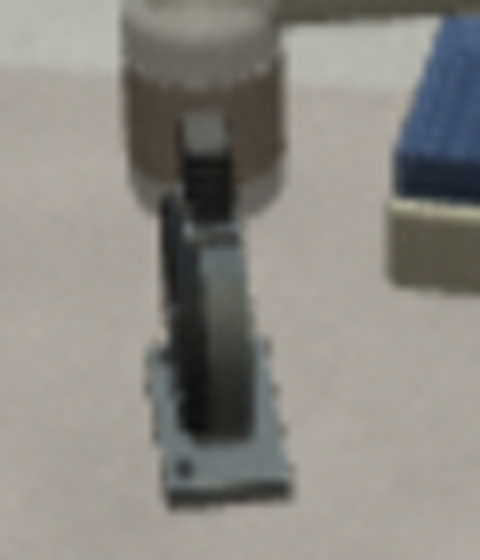

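View pics/b3.png

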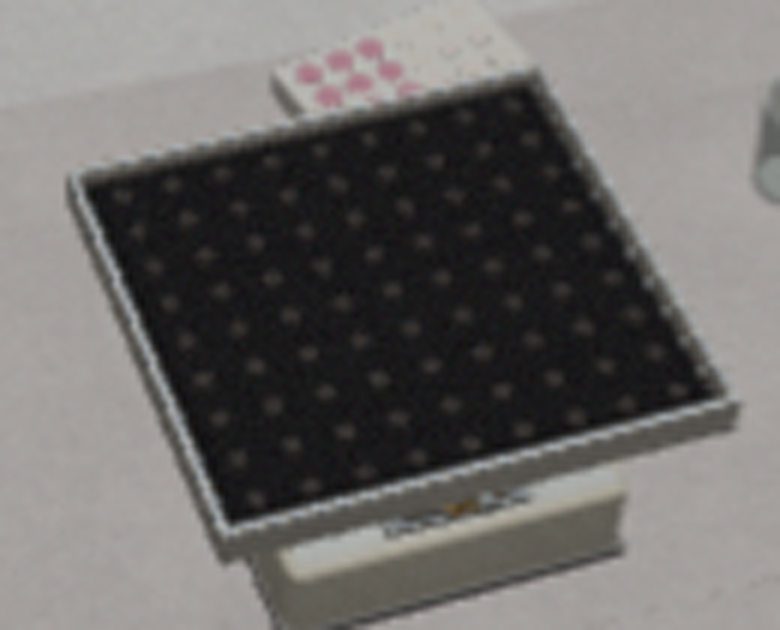

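View pics/b4.png

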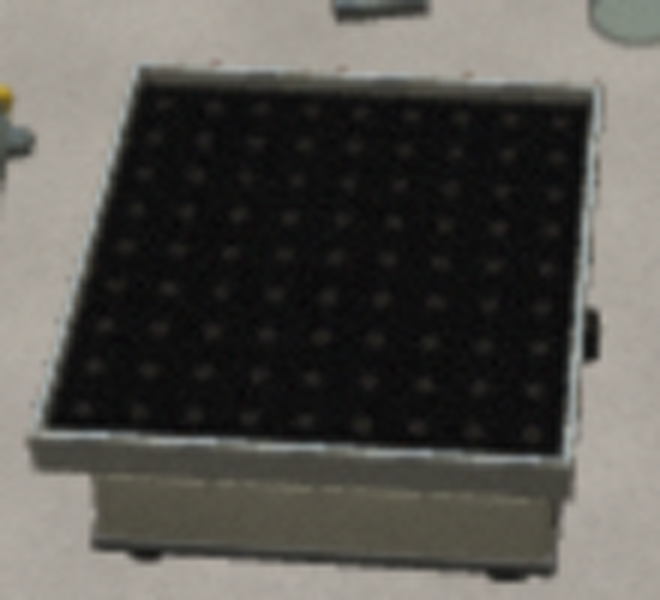

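Run:
```python
from h import *
np.set_printoptions(precision=4,suppress=True)
a=viewer.camera('scene');b=viewer.camera('side')
f=lambda o,s,p:[o[0]+(p[0]+.5)/s-.5,o[1]+(p[1]+.5)/s-.5]
S=[f((245,155),6,p) for p in((70,178),(538,70),(738,405),(222,533))] # -- -+ ++ +-
D=[f((170,175),6,p) for p in((600,90),(572,462),(38,435),(140,68))]
P=[onz(a,u,.125) for u in S];Q=[onz(b,u,.125) for u in D];T=[tri(a,u,b,v) for u,v in zip(S,D)]
for n,c in(('sc',P),('sd',Q),('tri',T)):
    c=np.array(c);print(n,c,'mid',c.mean(0))
    vy=(c[1]+c[2]-c[0]-c[3])/2;vx=(c[2]+c[3]-c[0]-c[1])/2
    print(np.linalg.norm(vx),np.linalg.norm(vy),'yaw',np.degrees(np.arctan2(vx[1],vx[0])),np.degrees(np.arctan2(-vy[0],vy[1])))
g=[f((145,225),10,p) for p in((170,452),(240,592),(597,425))]
G=np.array([onz(a,u,.012) for u in g]);print('foot sc',G,np.linalg.norm(G[1]-G[0]),np.linalg.norm(G[2]-G[1]),'ctr',(G[0]+G[2])/2);v=G[2]-G[1];print('yaw',np.degrees(np.arctan2(-v[0],v[1])))
h=[f((205,115),8,p) for p in((165,490),(292,488),(268,342),(148,348))]
H=np.array([onz(b,u,.012) for u in h]);print('foot side',H,'ctr',H.mean(0))
gt=np.array([onz(a,f((145,225),10,p),.151) for p in((248,130),(350,85),(375,135),(262,178))]);print('grip sc',gt,gt.mean(0))
ht=np.array([onz(b,f((205,115),8,p),.151) for p in((182,152),(230,152),(224,112),(182,112))]);print('grip sd',ht,ht.mean(0))
# others
print('beaker',onz(a,(185,228),0),'tip',onz(a,(115,240),.07),'reagent',onz(a,(100,262),.16),onz(b,(229,100),.16))
```

```text
sc [[0.4746 0.0092 0.125 ]
 [0.4614 0.2447 0.125 ]
 [0.6777 0.2561 0.125 ]
 [0.6868 0.0208 0.125 ]] mid [0.5751 0.1327 0.125 ]
0.214566481878019 0.23565055705157786 yaw 3.070956585601129 2.703937150155718
sd [[0.4703 0.0129 0.125 ]
 [0.4574 0.2461 0.125 ]
 [0.6724 0.2587 0.125 ]
 [0.6852 0.0236 0.125 ]] mid [0.5713 0.1353 0.125 ]
0.2152831683293104 0.2344762212365401 yaw 3.1124591818492022 3.1474608196600764
tri [[0.471  0.0097 0.1219]
 [0.4583 0.2452 0.123 ]
 [0.6744 0.257  0.122 ]
 [0.6858 0.0213 0.1232]] mid [0.5724 0.1333 0.1225]
0.21570386029238792 0.23592347156045312 yaw 3.0983388912328107 2.92811250063661
foot sc [[ 0.6122 -0.2873  0.012 ]
 [ 0.66   -0.2745  0.012 ]
 [ 0.6318 -0.1748  0.012 ]] 0.049501824746396215 0.10363092913641306 ctr [ 0.622  -0.2311  0.012 ]
yaw 15.809205574782185
foot side [[ 0.6339 -0.1763  0.012 ]
 [ 0.5825 -0.1841  0.012 ]
 [ 0.6082 -0.2844  0.012 ]
 [ 0.6587 -0.2736  0.012 ]] ctr [ 0.6208 -0.2296  0.012 ]
grip sc [[ 0.6194 -0.2469  0.151 ]
 [ 0.6118 -0.2206  0.151 ]
 [ 0.6286 -0.2168  0.151 ]
 [ 0.6348 -0.2454  0.151 ]] [ 0.6237 -0.2324  0.151 ]
grip sd [[ 0.6281 -0.2149  0.151 ]
 [ 0.6093 -0.2173  0.151 ]
 [ 0.6165 -0.2461  0.151 ]
 [ 0.6331 -0.244   0.151 ]] [ 0.6217 -0.2306  0.151 ]
beaker [ 0.4773 -0.2053  0.    ] tip [ 0.528  -0.3933  0.07  ] reagent [ 0.6578 -0.4143  0.16  ] [ 0.6566 -0.4137  0.16  ]
```

The crops confirm the grey gauge: white dial, dark bezel, black grip and steel foot. It stands at about (0.622,-0.231) with yaw about 14.5°. The platform centre is at about (0.573,0.134) with yaw 3°. The tool only yaws, so I'll grip across the gauge's x faces and let it pivot in the pads while rocking.

```bash
python3 -m handwheel '[[0,0.031,0.02,0,5.8],[0,0.062,0.04,0,11.7],[0,0.092,0.059,0,17.5],[0,0.123,0.079,0,23.4],[0,0.154,0.098,0,29.2]]' && python3 -m handwheel '[[0,0.031,0.02,0,5.8],[0,0.062,0.04,0,11.7],[0,0.092,0.059,0,17.5],[0,0.123,0.079,0,23.4],[0,0.154,0.098,0,29.2]]' && python3 -m handwheel '[[0,0.031,0.02,0,5.8],[0,0.062,0.04,0,11.7],[0,0.092,0.059,0,17.5],[0,0.123,0.079,0,23.4],[0,0.154,0.098,0,29.2]]'
python3 - <<'E'
from h import *
o=get_obs();print(o['time'],o['ee_pos'],o['tcp_rot'],o['q'])
c=viewer.camera('wrist');cv2.imwrite('pics/c.png',c['color']);s=viewer.camera('scene');crop(s,130,150,100,150,4,'c2.png')
print(proj(c,[.622,-.231,.151]))
E
```

```text
time: 0.85
ee_pos: [0.3148, -0.4273, 0.2312]
tcp_rot: [-180.0, 0.0, -43.7]
wrist_force: [-0.3, -1.3, -0.7]
opening: 0.0857
time: 1.35
ee_pos: [0.47, -0.3282, 0.2313]
tcp_rot: [180.0, -0.0, -14.2]
wrist_force: [-0.2, -1.2, 0.5]
opening: 0.0853
time: 1.85
ee_pos: [0.6251, -0.2291, 0.2313]
tcp_rot: [180.0, -0.0, 15.2]
wrist_force: [0.7, -0.3, -0.3]
opening: 0.0853
1.85 [ 0.62514423 -0.2291457   0.23126122] [ 1.79989061e+02 -8.04576936e-03  1.52188710e+01] [-2.01285103e+01  2.20467179e+01  3.04105252e+01  9.83509160e+01
 -4.26784746e-03  5.46526190e+01]
[[252.37491576 203.41057505]]
```

View pics/c.png

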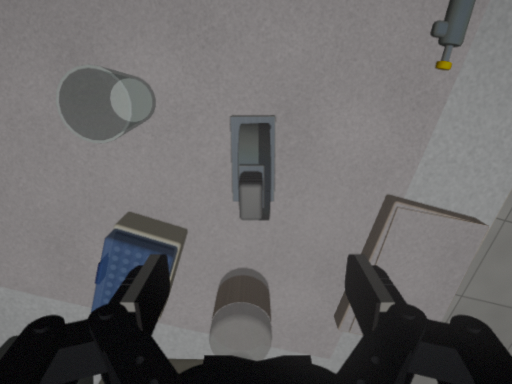

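View pics/c2.png

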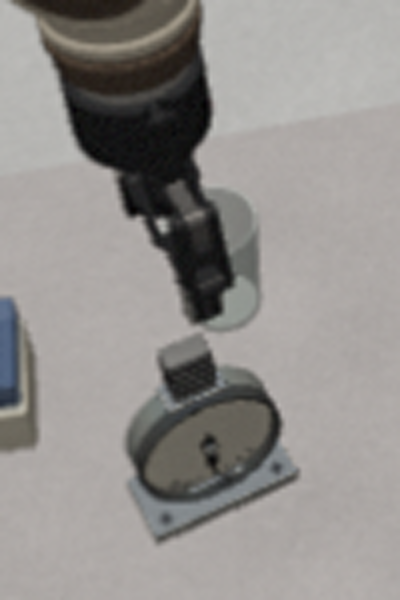

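Wrist view: grip at (251,201), predicted (252,203). The foot's edges are parallel to the image columns, so yaw is aligned. Next I descend and grip.

```bash
python3 -m handwheel '[[0,-0.003,-0.002,-0.035,0],[0,-0.003,-0.002,-0.075,0],[0,-0.003,-0.002,-0.112,0],[0,-0.003,-0.002,-0.112,0]]'
python3 - <<'E'
from h import *
s=viewer.camera('scene');crop(s,130,150,100,150,4,'d2.png');s=viewer.camera('side');crop(s,190,90,90,100,6,'d3.png')
E
```

```text
time: 2.35
ee_pos: [0.6208, -0.2287, 0.1115]
tcp_rot: [-179.6, 0.5, 15.3]
wrist_force: [-0.2, 0.3, -0.6]
opening: 0.0854
```

View pics/d2.png

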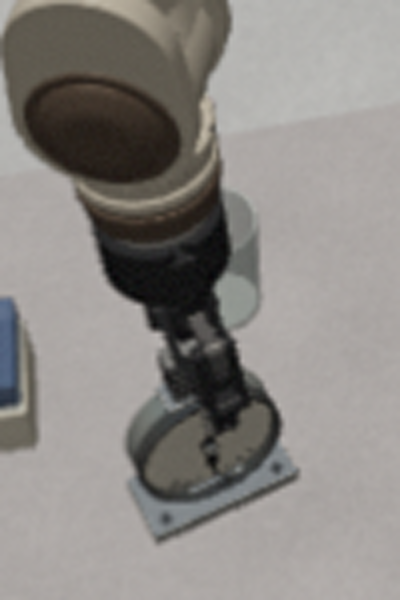

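View pics/d3.png

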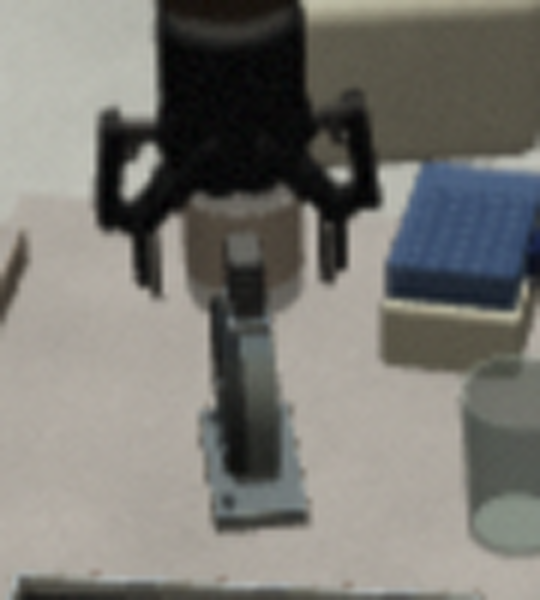

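```bash
python3 -m handwheel '[[0,0.001,-0.002,0.007,0],[0,0.001,-0.002,0.007,0],[0,0.001,-0.002,0.007,0]]'
```

```text
time: 2.75
ee_pos: [0.6253, -0.2322, 0.1276]
tcp_rot: [180.0, -0.1, 15.3]
wrist_force: [-0.3, -0.3, -0.9]
opening: 0.0851
```

```bash
python3 -m handwheel '[[0,-0.003,0.001,-0.009,0],[0,-0.003,0.001,-0.009,0],[0,-0.003,0.001,-0.009,0],[0,-0.003,0.001,-0.009,0]]'
```

```text
time: 3.15
ee_pos: [0.6222, -0.2311, 0.1185]
tcp_rot: [180.0, -0.1, 15.3]
wrist_force: [0.4, -0.0, -0.4]
opening: 0.0854
```

```bash
python3 -m handwheel '[[1,0,0,0,0],[1,0,0,0,0],[1,0,0,0,0],[1,0,0,0,0],[1,0,0,0,0]]' 40 && python3 -m handwheel '[[1,0,0,0,0],[1,0,0,0,0]]'
python3 - <<'E'
from h import *
s=viewer.camera('scene');crop(s,130,150,100,150,4,'e2.png');s=viewer.camera('side');crop(s,190,90,90,100,6,'e3.png')
E
```

```text
time: 3.65
ee_pos: [0.6221, -0.2311, 0.1185]
tcp_rot: [180.0, -0.1, 15.3]
wrist_force: [-0.3, 0.6, -2.0]
opening: 0.0175
time: 3.85
ee_pos: [0.622, -0.2311, 0.1185]
tcp_rot: [180.0, -0.1, 15.3]
wrist_force: [-0.2, -0.4, -0.4]
opening: 0.0174
```

View pics/e2.png

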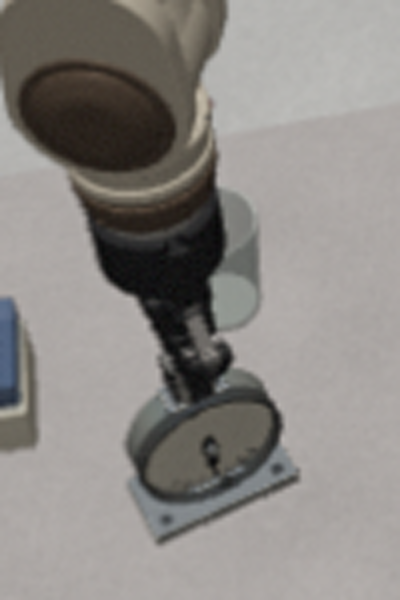

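View pics/e3.png

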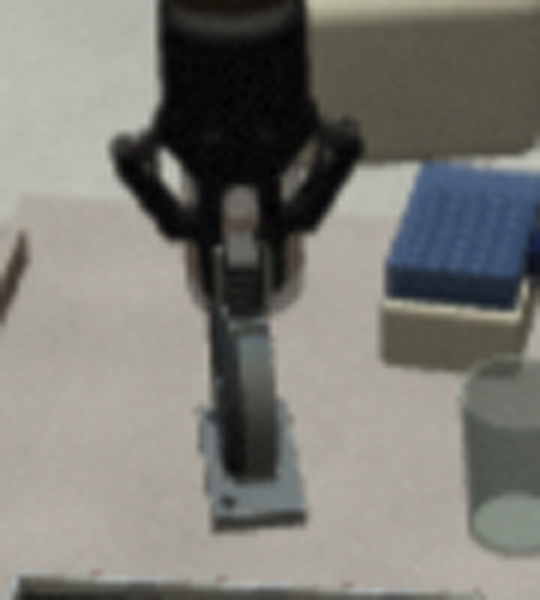

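Both views show the grip held between the pads with the gauge still upright; opening is 17.4 mm. Next I lift it.

```bash
python3 -m handwheel '[[1,0,0,0.02,0],[1,0,0,0.06,0],[1,0,0,0.1,0],[1,0,0,0.14,0],[1,0,0,0.165,0]]' && python3 -m handwheel '[[1,0,0,0.01,0],[1,0,0,0.01,0],[1,0,0,0.01,0]]'
python3 - <<'E'
from h import *
s=viewer.camera('scene');crop(s,130,130,100,150,4,'f2.png');s=viewer.camera('side');crop(s,190,50,90,120,5,'f3.png')
E
```

```text
time: 4.45
ee_pos: [0.6221, -0.2311, 0.2867]
tcp_rot: [179.9, -0.2, 15.3]
wrist_force: [0.6, 0.1, -2.7]
opening: 0.0176
time: 4.75
ee_pos: [0.6222, -0.2312, 0.2958]
tcp_rot: [179.9, -0.2, 15.3]
wrist_force: [0.8, 0.4, -3.7]
opening: 0.0173
```

View pics/f2.png

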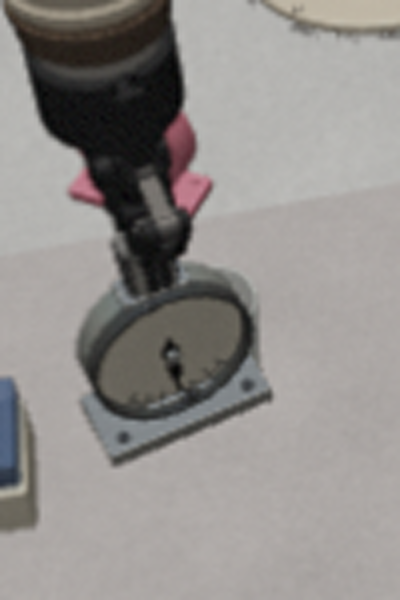

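View pics/f3.png

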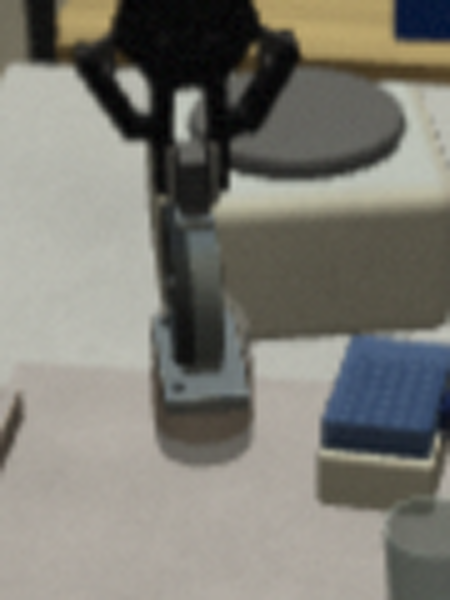

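```bash
python3 -m handwheel '[[1,-0.003,0.02,0,-0.6],[1,-0.008,0.06,0,-2],[1,-0.013,0.1,0,-3.5],[1,-0.018,0.14,0,-5],[1,-0.023,0.18,0,-6]]' && python3 -m handwheel '[[1,-0.005,0.04,0,-1.3],[1,-0.01,0.08,0,-2.5],[1,-0.016,0.12,0,-3.8],[1,-0.021,0.16,0,-5],[1,-0.025,0.18,0,-6]]'  && python3 -m handwheel '[[1,0,0,0,0],[1,0,0,0,0],[1,0,0,0,0]]'
python3 - <<'E'
from h import *
s=viewer.camera('scene');crop(s,230,90,140,140,4,'g2.png');s=viewer.camera('side');crop(s,160,90,120,180,3,'g3.png')
s=viewer.camera('wrist');cv2.imwrite('pics/g4.png',s['color'])
E
```

```text
time: 5.35
ee_pos: [0.5981, -0.0496, 0.2938]
tcp_rot: [180.0, 0.0, 9.2]
wrist_force: [0.9, -0.1, -3.1]
opening: 0.0174
time: 5.85
ee_pos: [0.5721, 0.1332, 0.2924]
tcp_rot: [-180.0, 0.1, 3.3]
wrist_force: [0.1, 0.3, -1.6]
opening: 0.0174
time: 6.15
ee_pos: [0.572, 0.1323, 0.2919]
tcp_rot: [180.0, 0.2, 3.3]
wrist_force: [-0.1, -0.3, -2.0]
opening: 0.0176
```

View pics/g2.png

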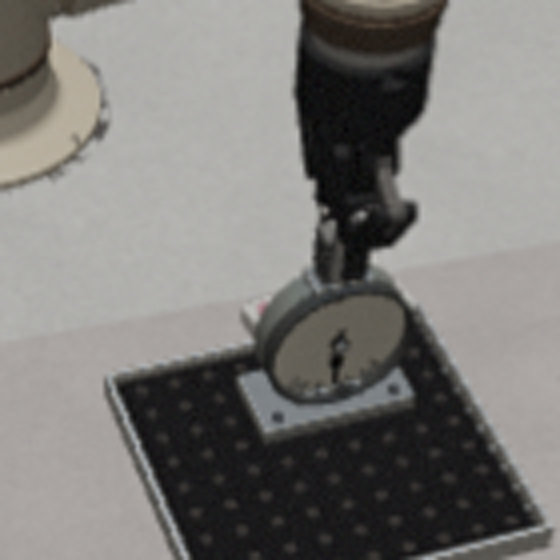

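View pics/g4.png

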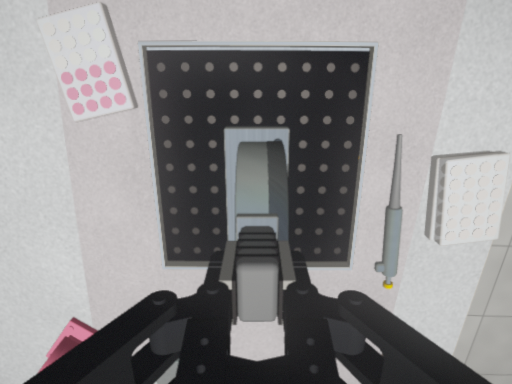

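```bash
python3 -m handwheel '[[1,-0.001,0.008,-0.01,-0.3],[1,-0.001,0.015,-0.025,-0.3],[1,-0.001,0.015,-0.04,-0.3],[1,-0.001,0.015,-0.05,-0.3],[1,-0.001,0.015,-0.05,-0.3]]' && python3 -m handwheel '[[1,0,0,0,0],[1,0,0,0,0]]'
python3 - <<'E'
from h import *
s=viewer.camera('scene');crop(s,240,120,130,120,6,'i2.png');s=viewer.camera('side');crop(s,170,140,110,130,4,'i3.png')
E
```

```text
time: 6.8
ee_pos: [0.5707, 0.147, 0.2404]
tcp_rot: [180.0, 0.3, 2.9]
wrist_force: [-0.5, 0.2, -2.2]
opening: 0.0175
time: 7.0
ee_pos: [0.5708, 0.1469, 0.2409]
tcp_rot: [180.0, 0.2, 2.9]
wrist_force: [0.2, -1.1, -2.1]
opening: 0.0175
```

View pics/i2.png

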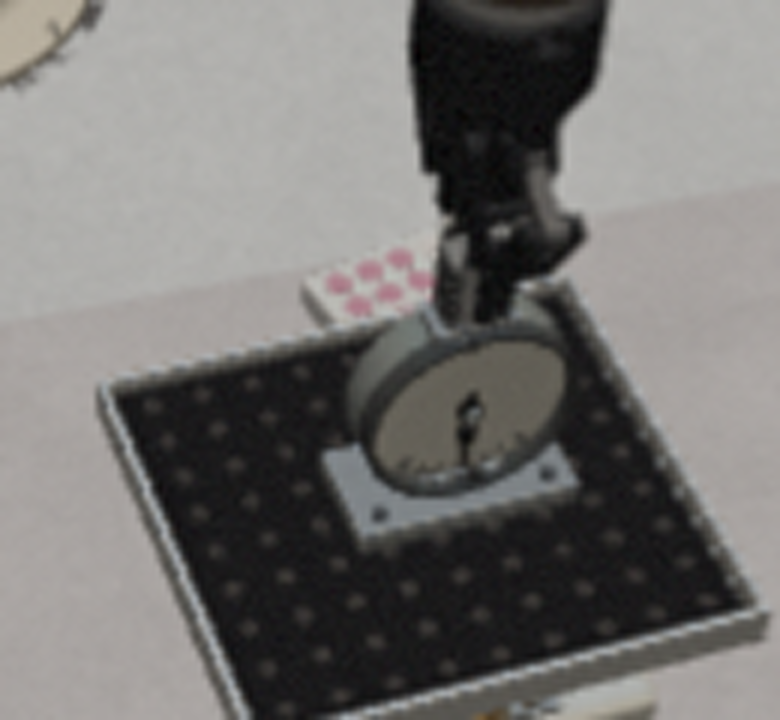

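View pics/i3.png

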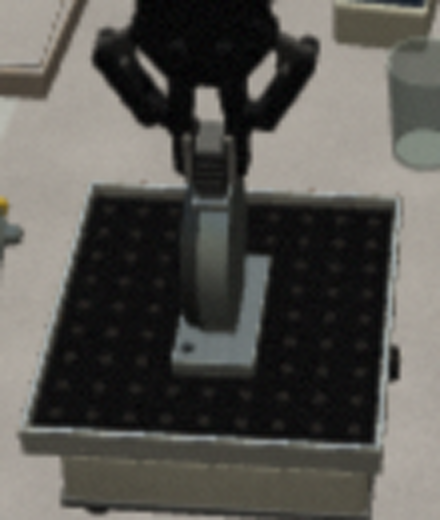

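Run:
```python
from h import *
s=viewer.camera('scene');crop(s,296,170,44,36,18,'j2.png')
```

```text
(no output)
```

View pics/j2.png

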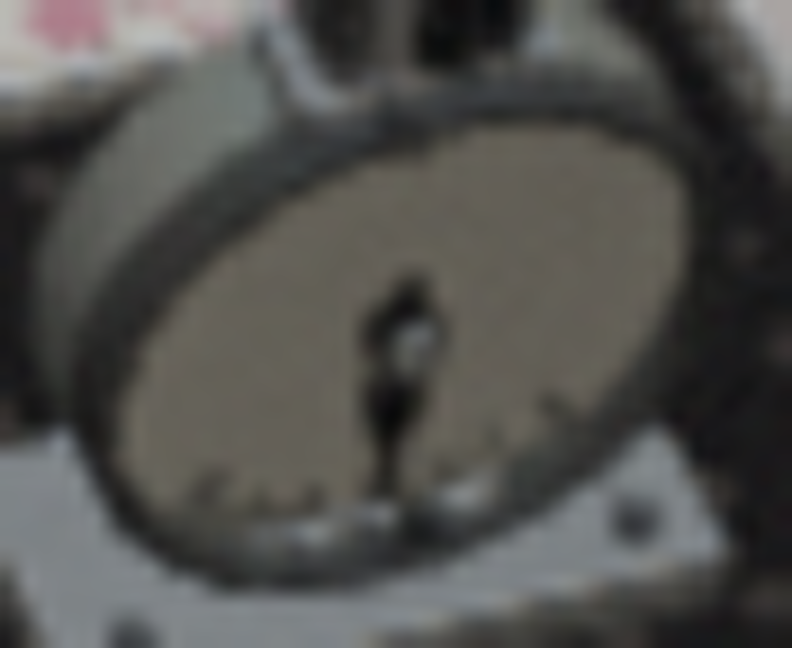

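The dial centre is at about crop (410,345), the pointer tip at (388,490), and a dark lug at about (425,510) on the bezel. That is too coarse for the index angle, so I'll raise the gauge toward the scene camera for one close look.

```bash
python3 -m handwheel '[[1,0,0,0.02,0],[1,0,-0.005,0.055,0],[1,0.01,-0.025,0.095,-4],[1,0.02,-0.05,0.135,-8],[1,0.03,-0.07,0.175,-12]]' && python3 -m handwheel '[[1,0.01,-0.02,0.04,-3],[1,0.02,-0.04,0.08,-6],[1,0.02,-0.06,0.12,-8],[1,0.02,-0.06,0.16,-8],[1,0.02,-0.06,0.2,-8]]'  && python3 -m handwheel '[[1,0,0,0.02,0],[1,0,0,0.03,0],[1,0,0,0.03,0],[1,0,0,0.03,0],[1,0,0,0.03,0]]'
python3 - <<'E'
from h import *
o=get_obs();print(o['ee_pos'],o['tcp_rot'])
s=viewer.camera('scene');cv2.imwrite('pics/k.png',s['color'])
E
```

```text
time: 7.65
ee_pos: [0.5988, 0.0816, 0.4085]
tcp_rot: [-180.0, 0.0, -8.1]
wrist_force: [1.5, 0.0, -1.1]
opening: 0.0176
time: 8.15
ee_pos: [0.5671, 0.0226, 0.4858]
tcp_rot: [-179.1, -2.6, -16.1]
wrist_force: [-0.3, 0.1, -1.9]
opening: 0.0175
time: 8.65
ee_pos: [0.5606, 0.0226, 0.4972]
tcp_rot: [-178.7, -3.7, -16.1]
wrist_force: [0.2, -0.4, -2.7]
opening: 0.0171
[0.56062215 0.02264638 0.49718628] [-178.71275816   -3.74178188  -16.08739856]
```

View pics/k.png

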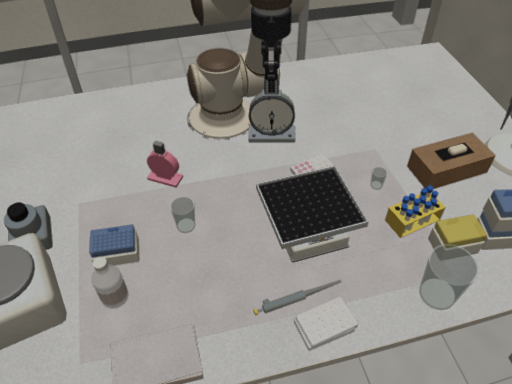

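```bash
cat >> h.py <<'E'
GRIP=0.1375
def gframe(o, lean=0.):
    Rt=R.from_euler('xyz',o['tcp_rot'],degrees=True).as_matrix()
    p=np.array(o['ee_pos'])-0.019*Rt[:,2]
    z=-Rt[:,2]; x=Rt[:,0]; y=np.cross(z,x)
    M=np.stack([x,y,z],1)@R.from_euler('x',-lean).as_matrix()
    return p,M
def dialpt(o,ang,r,lean=0.,xo=0.014):
    p,M=gframe(o,lean)
    return p+M@np.array([xo,r*np.sin(ang),0.062-GRIP-r*np.cos(ang)])
E
python3 - <<'E'
from h import *
o=get_obs()
s=viewer.camera('scene')
x0,y0,w,h,k=245,85,56,60,13
im=cv2.resize(s['color'][y0:y0+h,x0:x0+w],None,fx=k,fy=k,interpolation=cv2.INTER_CUBIC)
cv2.imwrite('pics/l1.png',cv2.convertScaleAbs(im,alpha=1.7))
for a in(0,.1,.2,.3):
    print(a,((proj(s,dialpt(o,a,.035))[0]-[x0,y0]+.5)*k).round(1))
print('c',((proj(s,dialpt(o,0,0))[0]-[x0,y0]+.5)*k).round(1))
E
```

```text
0 [352.  580.8]
0.1 [372.7 580. ]
0.2 [393.2 577.5]
0.3 [413.3 573.3]
c [351.1 408.5]
```

View pics/l1.png

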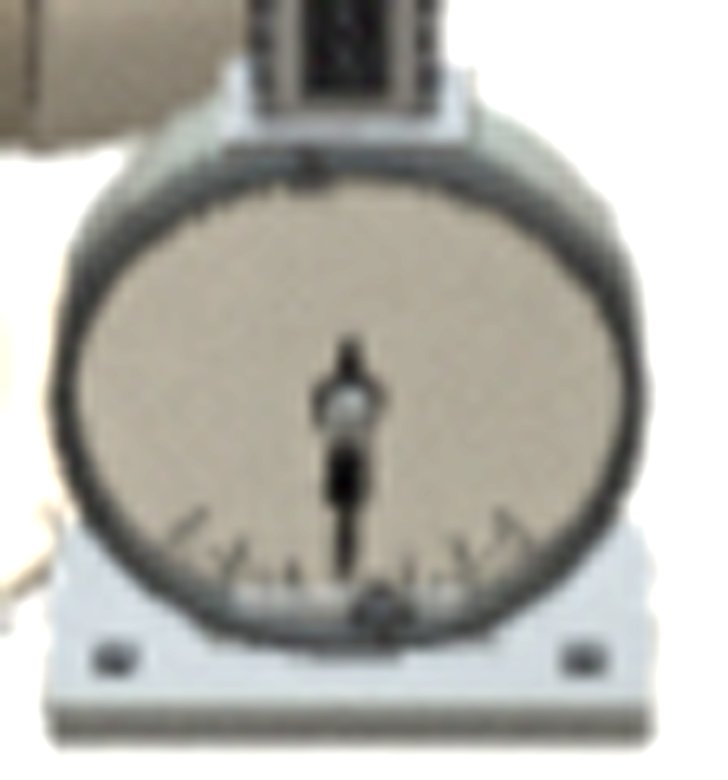

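The close look shows the dial centre at (347,408), the pointer tip at (344,578), the index lug at (383,603) on the right (+y) half, and the thumb tab at (312,170) opposite. I'll measure these to sub-pixel precision.

Run:
```python
from h import *
np.set_printoptions(precision=4,suppress=True)
o=get_obs();S=[viewer.camera('scene') for _ in range(3)];s=S[0]
im=np.mean([c['color'].astype(float) for c in S],0).mean(2)
x0,y0,k=245,85,13
p,M=gframe(o)
def toD(u,v,xo=.014):
    oo,d=ray(s,(u,v));n=M[:,0];c=p+M@np.array([xo,0,.062-GRIP])
    X=oo+d*((c-oo)@n)/(d@n);l=M.T@(X-c);return l[1:]
# dark blob centroids in boxes given in crop px
def cen(bx,inv=True):
    a,b,c,d=[q/k for q in bx];us=np.arange(int(a)+x0,int(c)+x0+1);vs=np.arange(int(b)+y0,int(d)+y0+1)
    P=im[np.ix_(vs,us)];bg=np.percentile(P,70);w=np.clip(bg-P,0,None) ;w[w<.4*w.max()]=0
    U,V=np.meshgrid(us,vs);return (w*U).sum()/w.sum(),(w*V).sum()/w.sum()
for n,b in(('index',(345,590,420,625)),('tab',(275,155,350,190)),('hubtop',(320,330,375,360)),('ptr',(325,450,365,580)),('ptrtip',(325,540,365,580))):
    u,v=cen(b);print(n,((u-x0+.5)*k,(v-y0+.5)*k),toD(u,v))
# dial ellipse: light face
m=((im>85)&(im<115)).astype(np.uint8)
u,v=(347/k-.5+x0,408/k-.5+y0);print('hub',toD(u,v))
print(im[85+43:85+49,245+22:245+36].astype(int))
print(im[85+11:85+15,245+18:245+32].astype(int))
```

```text
index (np.float64(383.27634258763015), np.float64(620.8639189623751)) [ 0.0054 -0.0433]
tab (np.float64(305.92909535452384), np.float64(171.099244276506)) [-0.0069  0.0458]
hubtop (np.float64(350.0930959826797), np.float64(352.5010825114266)) [-0.      0.0111]
ptr (np.float64(344.92578701647847), np.float64(490.37113692826557)) [-0.001  -0.0164]
ptrtip (np.float64(344.5), np.float64(555.4700729927009)) [-0.0011 -0.0297]
hub [-0.0006  0.0001]
[[ 73  97  98  74  39  81 100 100  94  77  94  98  95  76]
 [ 64  89  99  81  61  80  82  77  83  68  93  83  83  77]
 [ 88  97 107  94  89  69  54  48  66  78  96  95 102  90]
 [ 88  89  94  89  81  52  55  52  48  60  80  89  91  75]
 [ 70  71  73  71  60  38  43  41  38  47  63  67  65  54]
 [ 56  59  61  61  56  46  41  35  41  48  51  51  46  42]]
[[65 65 63 62 57 54 56 61 61 60 61 61 62 64]
 [61 60 56 55 48 41 38 49 49 50 48 50 54 54]
 [50 48 48 46 42 34 37 48 55 54 51 46 46 45]
 [44 54 60 73 56 53 56 71 83 85 83 79 77 73]]
```

```bash
python3 -m handwheel '[[1,0.015,0,-0.02,0],[1,0.03,0,-0.045,0],[1,0.045,0,-0.07,0],[1,0.055,0,-0.08,0],[1,0.055,0,-0.08,0]]' && python3 -m handwheel '[[1,0,0,0,0],[1,0,0,0,0],[1,0,0,0,0],[1,0,0,0,0],[1,0,0,0,0]]'
python3 - <<'E'
from h import *
o=get_obs();print(o['q'])
s=viewer.camera('scene')
c=proj(s,dialpt(o,0,0))[0];x0,y0=int(c[0])-28,int(c[1])-30;w,h,k=56,60,13
im=cv2.resize(s['color'][y0:y0+h,x0:x0+w],None,fx=k,fy=k,interpolation=cv2.INTER_CUBIC)
cv2.imwrite('pics/m1.png',cv2.convertScaleAbs(im,alpha=1.7))
print(x0,y0)
E
```

```text
time: 9.4
ee_pos: [0.616, 0.0224, 0.4152]
tcp_rot: [-178.8, -3.5, -16.1]
wrist_force: [-0.7, 0.3, -2.3]
opening: 0.0175
time: 9.9
ee_pos: [0.6159, 0.0224, 0.4157]
tcp_rot: [-178.8, -3.6, -16.1]
wrist_force: [0.6, 0.4, -1.9]
opening: 0.0173
[2.05362136e+00 2.24183636e+01 5.30952286e+01 1.16891714e+02
 5.64038033e-02 1.08129513e+02]
249 130
```

View pics/m1.png

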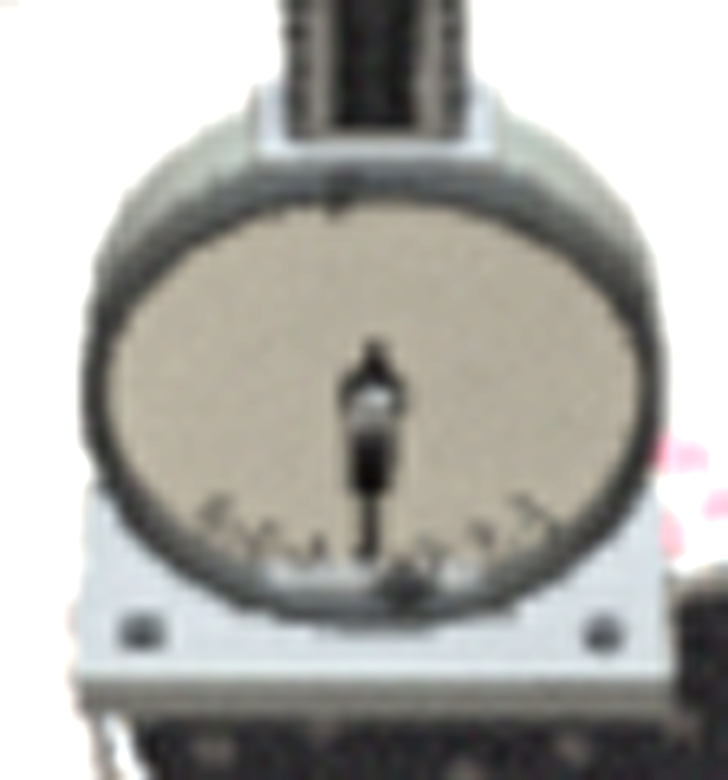

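The second view agrees: hub (372,400), lug (402,582), tab (337,195), which gives an index of about 0.13 rad (0.124–0.14 over the two views).

The high pose hit a joint limit, and the moves have kept the resulting 3.7° outward tool tilt. I have to undo that before placing, so I'll try the inner reach limit, which should tilt the tool the other way.

```bash
python3 -m handwheel '[[1,-0.02,0,-0.01,0],[1,-0.06,0,-0.03,0],[1,-0.1,0,-0.05,3],[1,-0.14,0,-0.07,6],[1,-0.18,0,-0.08,9]]' && python3 -m handwheel '[[1,-0.04,0,-0.01,3],[1,-0.08,0,-0.02,6],[1,-0.11,0,-0.02,9],[1,-0.13,0,-0.02,10],[1,-0.14,0,-0.02,10]]' && python3 -m handwheel '[[1,0,0,0,0],[1,0,0,0,0]]';  python3 - <<'E'
from h import *
o=get_obs();print(o['q'])
E
```

```text
time: 10.45
ee_pos: [0.4337, 0.0223, 0.3335]
tcp_rot: [-178.8, -3.5, -7.0]
wrist_force: [-1.0, 0.0, -1.2]
opening: 0.0172
time: 10.95
ee_pos: [0.2922, 0.0223, 0.3142]
tcp_rot: [-178.8, -3.6, 3.0]
wrist_force: [0.6, 0.4, -2.2]
opening: 0.0176
time: 11.15
ee_pos: [0.2928, 0.0223, 0.3144]
tcp_rot: [-178.8, -3.7, 3.0]
wrist_force: [-0.6, -0.2, -2.6]
opening: 0.0176
[  3.19137253 -29.43774322  -8.77283945 107.00836172   1.20148523
  90.1791617 ]
```

Run:
```python
import numpy as np
from scipy.optimize import least_squares as ls
D=[([4.979,10.078,95.1],np.hypot(.15973,.52605),.23057),([22.0467,30.4105,98.351],np.hypot(.62514,.22915),.23126),([22.41836,53.09523,116.8917],np.hypot(.6159,.0224),.4157),([-29.43774,-8.77284,107.00836],np.hypot(.2928,.0223),.3144)]
def fk(p,q):
    a,h,A,B,e,L=p;q2,q3,q4=np.radians(q);f=q3-q2;t=f+np.pi/2-q4 # outward tilt
    return a+A*np.sin(q2)+B*np.cos(f)-e*np.sin(f)+L*np.sin(t), h+A*np.cos(q2)+B*np.sin(f)+e*np.cos(f)-L*np.cos(t)
F=lambda p:np.array([np.array(fk(p,d[0]))-d[1:] for d in D]).ravel()
r=ls(F,[.0,.2,.4,.4,.0,.25]);print(r.x,np.abs(r.fun).max())
p=r.x
for rad in(.29,.26,.23,.2,.17):
  for z in(.16,.2,.25,.31,.36):
    s=ls(lambda x:np.array(fk(p,[x[0],x[1],90+x[1]-x[0]]))-[rad,z],[-29,-8]);q2,q3=s.x
    print(rad,z,'q',round(q2,1),round(q3,1),round(90+q3-q2,1))
```

```text
[-0.00389545  0.2176443   0.42222791  0.52340573  0.04710295  0.50082102] 0.0003473324635758501
0.29 0.16 q -32.1 -27.9 94.2
0.29 0.2 q -31.0 -22.8 98.2
0.29 0.25 q -29.1 -16.0 103.1
0.29 0.31 q -26.1 -7.2 108.9
0.29 0.36 q -23.1 0.8 113.9
0.26 0.16 q -36.5 -30.3 96.3
0.26 0.2 q -35.2 -25.1 100.1
0.26 0.25 q -33.0 -18.2 104.8
0.26 0.31 q -29.8 -9.4 110.4
0.26 0.36 q -26.7 -1.4 115.2
0.23 0.16 q -40.9 -32.4 98.5
0.23 0.2 q -39.4 -27.1 102.2
0.23 0.25 q -36.9 -20.2 106.7
0.23 0.31 q -33.5 -11.3 112.2
0.23 0.36 q -30.1 -3.3 116.8
0.2 0.16 q -45.4 -34.3 101.1
0.2 0.2 q -43.5 -29.0 104.6
0.2 0.25 q -40.9 -22.0 108.9
0.2 0.31 q -37.1 -13.0 114.1
0.2 0.36 q -33.6 -5.0 118.5
0.17 0.16 q -49.9 -36.0 103.9
0.17 0.2 q -47.7 -30.6 107.1
0.17 0.25 q -44.7 -23.5 111.2
0.17 0.31 q -40.7 -14.5 116.1
0.17 0.36 q -36.9 -6.5 120.4
```

The tool tilt is fixed in the tool frame, so turning the tool about 160° and going back to the same wrist limit should cancel it exactly. This is safer than squeezing in near the base.

```bash
python3 -m handwheel '[[1,0.01,0,0.005,8.4],[1,0.03,0,0.015,16.8],[1,0.05,0,0.025,25.2],[1,0.07,0,0.035,33.6],[1,0.09,0,0.045,42]]' && python3 -m handwheel '[[1,0.02,0,0.01,8.4],[1,0.04,0,0.02,16.8],[1,0.06,0,0.03,25.2],[1,0.08,0,0.04,33.6],[1,0.1,0,0.05,42]]' && python3 -m handwheel '[[1,0.02,0,0.01,8.4],[1,0.03,0,0.02,16.8],[1,0.03,0,0.03,25.2],[1,0.03,0,0.03,33.6],[1,0.03,0,0.03,42]]' && python3 -m handwheel '[[1,0,0,0.0,8.4],[1,0,0,0,16.8],[1,0,0,0,25.2],[1,0,0,0,33.6],[1,0,0,0,34.5]]';  python3 - <<'E'
from h import *
o=get_obs();print(o['q'])
E
```

```text
time: 11.65
ee_pos: [0.3848, 0.0222, 0.359]
tcp_rot: [-178.7, -3.6, 45.3]
wrist_force: [0.6, -0.2, -2.9]
opening: 0.0174
time: 12.15
ee_pos: [0.487, 0.0221, 0.4081]
tcp_rot: [-178.7, -3.6, 87.6]
wrist_force: [-0.3, -0.1, -2.2]
opening: 0.0177
time: 12.65
ee_pos: [0.519, 0.022, 0.4367]
tcp_rot: [-178.6, -3.7, 130.0]
wrist_force: [-0.2, 0.7, -2.9]
opening: 0.0175
time: 13.15
ee_pos: [0.5204, 0.0222, 0.4353]
tcp_rot: [-178.6, -3.7, 164.6]
wrist_force: [0.4, -0.4, -2.6]
opening: 0.0178
[  2.5526063   17.80991408  49.54140898 125.72115004  -0.19773618
 -72.08813799]
```

```bash
python3 -m handwheel '[[1,0,0,0.03,0],[1,0,0,0.06,0],[1,0,0,0.06,0],[1,0,0,0.06,0]]'; python3 -m handwheel '[[1,0,0,0.03,0],[1,0,0,0.03,0],[1,0,0,0.03,0]]';  python3 - <<'E'
from h import *
o=get_obs();print(o['q'])
E
```

```text
time: 13.55
ee_pos: [0.5124, 0.0217, 0.4725]
tcp_rot: [-179.0, -2.4, 164.5]
wrist_force: [-0.3, 0.7, -2.0]
opening: 0.0176
time: 13.85
ee_pos: [0.5055, 0.0214, 0.4838]
tcp_rot: [-179.4, -1.2, 164.5]
wrist_force: [-0.0, -0.4, -2.7]
opening: 0.0175
[  2.53254847  18.92123779  58.08200945 130.4627364   -0.19722617
 -71.99107063]
```

Working: the tilt is down from 3.7° to 1.3°. I'll continue a little further.

```bash
python3 -m handwheel '[[1,0,0,0.03,0],[1,0,0,0.03,0],[1,0,0,0.03,0]]'
```

```text
time: 14.15
ee_pos: [0.4991, 0.0211, 0.4949]
tcp_rot: [-179.8, 0.1, 164.5]
wrist_force: [-0.2, -0.6, -2.9]
opening: 0.0176
```

```bash
python3 -m handwheel '[[1,0.004,0.006,-0.01,-8],[1,0.008,0.012,-0.02,-16.2],[1,0.012,0.018,-0.03,-24.3],[1,0.015,0.025,-0.04,-32.4],[1,0.018,0.031,-0.053,-40.4]]' && python3 -m handwheel '[[1,0.004,0.006,-0.01,-8],[1,0.008,0.012,-0.02,-16.2],[1,0.012,0.018,-0.03,-24.3],[1,0.015,0.025,-0.04,-32.4],[1,0.018,0.031,-0.053,-40.4]]' && python3 -m handwheel '[[1,0.004,0.006,-0.01,-8],[1,0.008,0.012,-0.02,-16.2],[1,0.012,0.018,-0.03,-24.3],[1,0.015,0.025,-0.04,-32.4],[1,0.018,0.031,-0.053,-40.4]]' && python3 -m handwheel '[[1,0.004,0.006,-0.01,-8],[1,0.008,0.012,-0.02,-16.2],[1,0.012,0.018,-0.03,-24.3],[1,0.015,0.025,-0.04,-32.4],[1,0.018,0.031,-0.048,-40.4]]' && python3 -m handwheel '[[1,0,0,0,0],[1,0,0,0,0]]';python3 - <<'E'
from h import *
s=viewer.camera('wrist');cv2.imwrite('pics/n4.png',s['color'])
s=viewer.camera('scene');crop(s,240,100,130,130,6,'n2.png')
E
```

```text
time: 14.65
ee_pos: [0.5174, 0.0524, 0.4412]
tcp_rot: [-179.8, 0.0, 123.8]
wrist_force: [0.8, 0.4, -3.3]
opening: 0.0176
time: 15.15
ee_pos: [0.5356, 0.0838, 0.3874]
tcp_rot: [-179.8, 0.1, 83.1]
wrist_force: [-0.1, -0.1, -2.3]
opening: 0.0175
time: 15.65
ee_pos: [0.5538, 0.1151, 0.3337]
tcp_rot: [-179.8, 0.1, 42.3]
wrist_force: [0.5, 1.2, -3.2]
opening: 0.0175
time: 16.15
ee_pos: [0.5718, 0.1464, 0.2843]
tcp_rot: [-179.8, 0.2, 1.6]
wrist_force: [-0.0, -0.5, -2.2]
opening: 0.0174
time: 16.35
ee_pos: [0.5716, 0.1463, 0.2837]
tcp_rot: [-179.8, 0.3, 1.8]
wrist_force: [-0.5, -0.3, -3.0]
opening: 0.0171
```

View pics/n4.png

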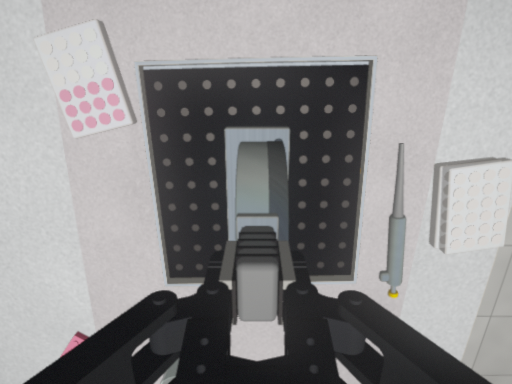

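View pics/n2.png

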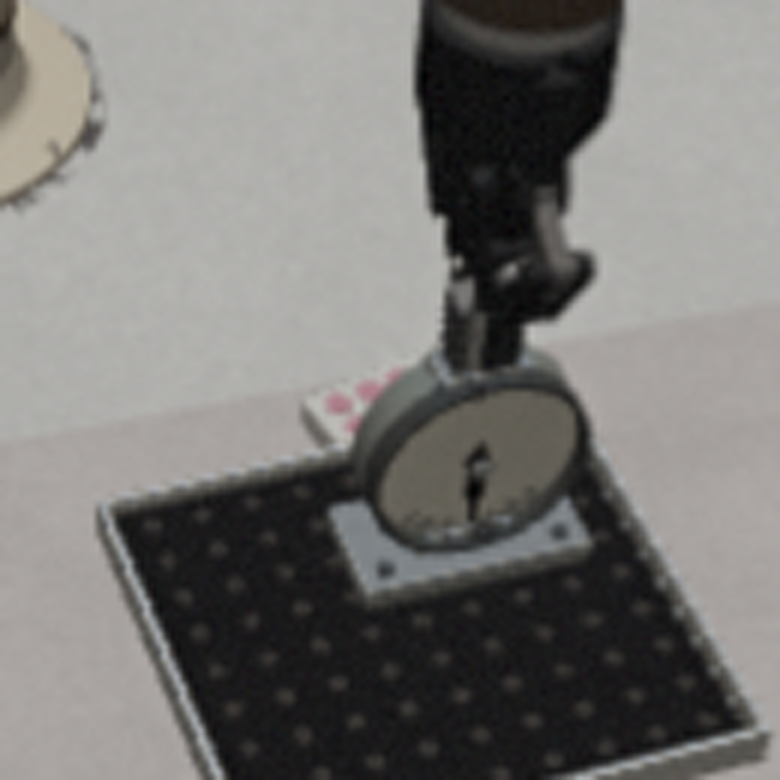

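Wrist view: foot and tray are nearly parallel, with the tray edge sloping from (140,66) to (370,58). I need about +1.4° more turn, then I lower.

```bash
python3 -m handwheel '[[1,0,0,-0.015,1.4],[1,0,0,-0.03,1.4],[1,0,0,-0.04,1.4],[1,0,0,-0.044,1.4],[1,0,0,-0.044,1.4]]' && python3 -m handwheel '[[1,0,0,-0.001,0],[1,0,0,-0.002,0],[1,0,0,-0.003,0],[1,0,0,-0.004,0]]'
python3 - <<'E'
from h import *
s=viewer.camera('wrist');cv2.imwrite('pics/o4.png',s['color'])
E
```

```text
time: 16.95
ee_pos: [0.5716, 0.146, 0.2406]
tcp_rot: [-179.8, 0.2, 3.2]
wrist_force: [0.5, 0.5, -1.6]
opening: 0.0174
time: 17.35
ee_pos: [0.5717, 0.146, 0.2368]
tcp_rot: [-179.8, 0.2, 3.2]
wrist_force: [-0.1, 1.0, 0.1]
opening: 0.0173
```

View pics/o4.png

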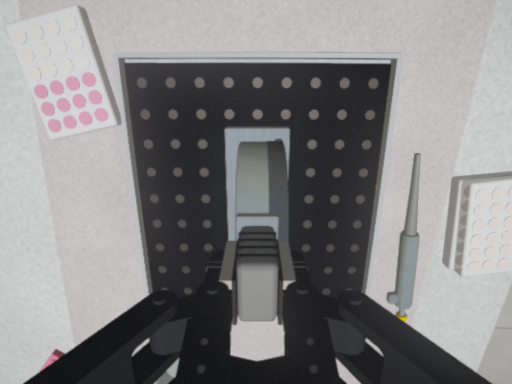

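The foot and tray are square and contact is starting. I'll press lightly to seat the foot.

```bash
python3 -m handwheel '[[1,0,0,-0.001,0],[1,0,0,-0.0015,0],[1,0,0,-0.0015,0]]'
python3 - <<'E'
from h import *
s=viewer.camera('scene');crop(s,240,110,130,130,6,'p2.png')
s=viewer.camera('side');crop(s,160,130,130,140,5,'p3.png')
E
```

```text
time: 17.7
ee_pos: [0.5717, 0.1461, 0.2366]
tcp_rot: [-179.7, 0.1, 3.2]
wrist_force: [-2.9, 0.9, 6.2]
opening: 0.0174
```

View pics/p2.png

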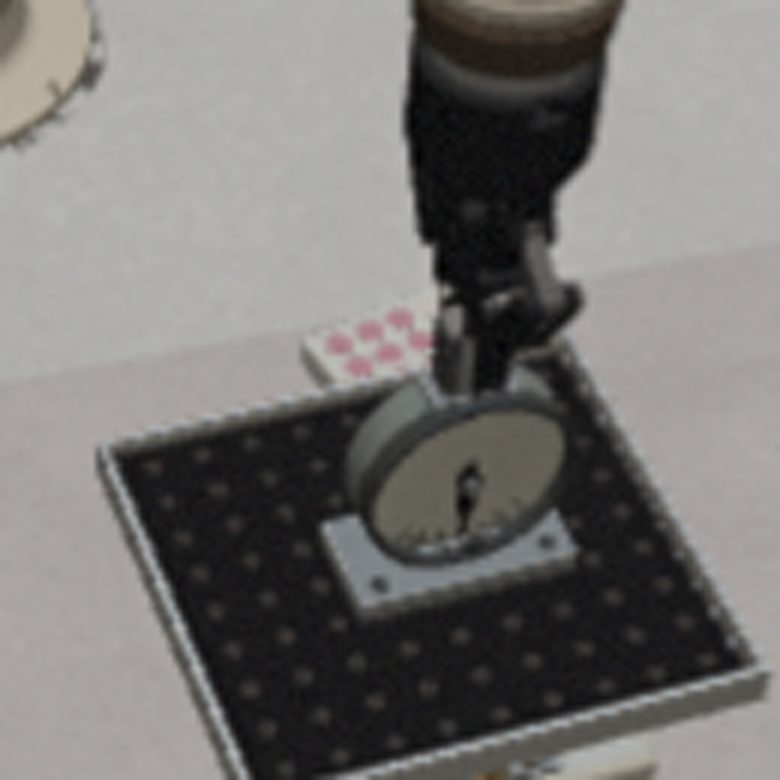

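View pics/p3.png

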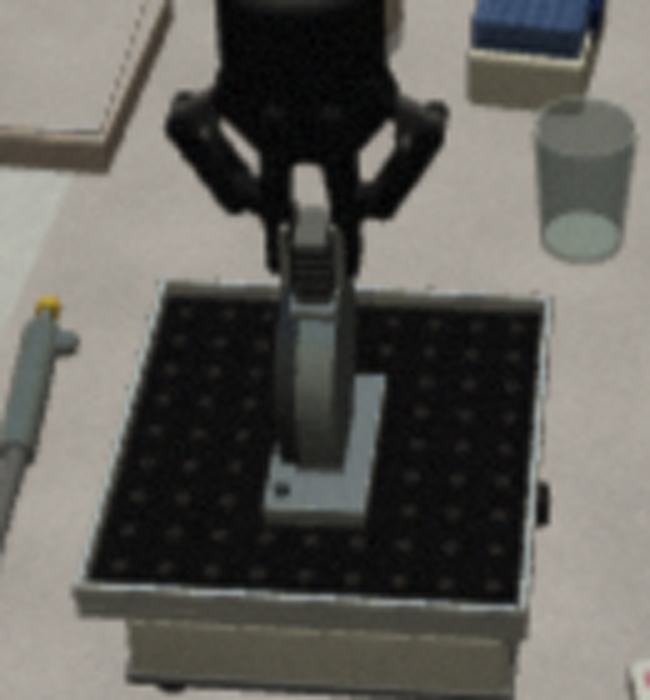

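Seated flat, dial away from the robot, platform level; the push is about 9 N including the gauge's weight. Next I rock along the pivot arc while pressing down.

```bash
python3 -m handwheel '[[1,0,0.003,-0.0025,0],[1,0,0.006,-0.003,0],[1,-0.0005,0.009,-0.0035,0],[1,-0.0005,0.012,-0.004,0],[1,-0.001,0.015,-0.0045,0]]'
python3 - <<'E'
from h import *
o=get_obs();print(o['ee_pos'],o['wrist_force'],o['torque'])
s=viewer.camera('scene');crop(s,240,110,130,130,6,'q2.png')
s=viewer.camera('wrist');cv2.imwrite('pics/q4.png',s['color'])
s=viewer.camera('side');crop(s,160,130,130,140,5,'q3.png')
E
```

```text
time: 18.3
ee_pos: [0.5707, 0.1606, 0.2344]
tcp_rot: [-179.8, -0.1, 3.2]
wrist_force: [-2.8, -2.2, 10.1]
opening: 0.0177
[0.57069261 0.16064711 0.23440243] [-2.81497689 -2.16841435 10.11779568] [-1.00378472  0.80044861 -0.00942917]
```

View pics/q2.png

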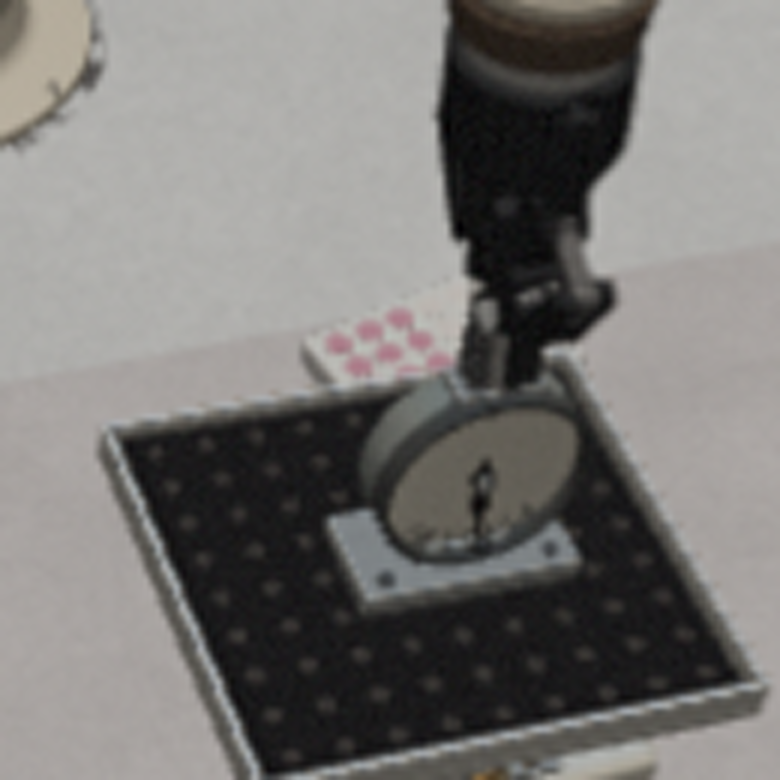

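View pics/q4.png

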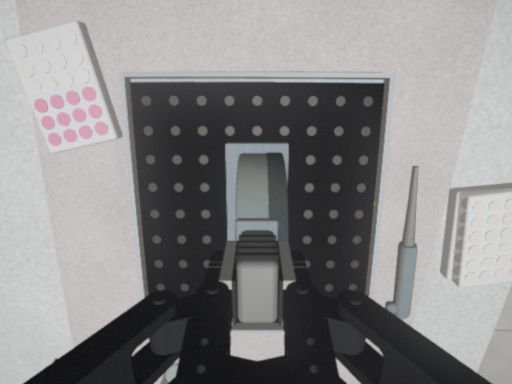

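View pics/q3.png

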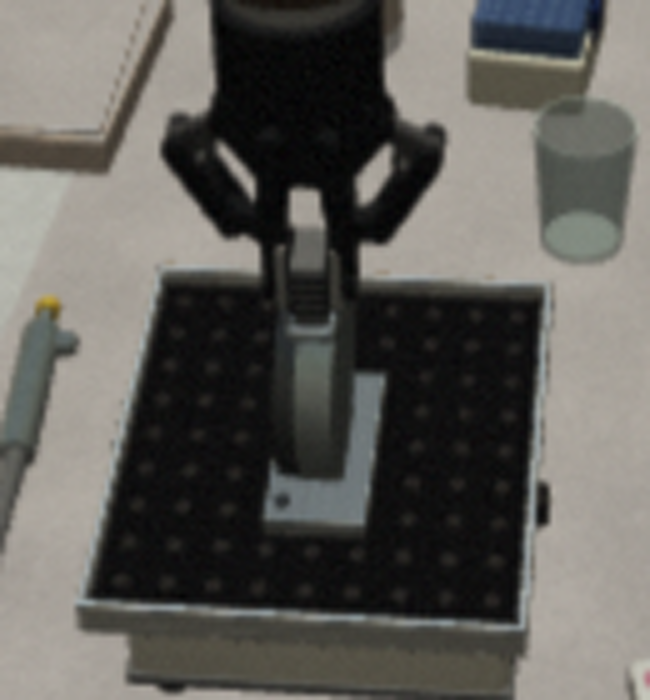

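The gauge and platform lean together with the foot flat, at about 0.095 rad. I need about 6 mm more.

```bash
python3 -m handwheel '[[1,0,0.002,-0.003,0],[1,0,0.004,-0.0035,0],[1,0,0.0065,-0.004,0],[1,0,0.0065,-0.004,0],[1,0,0.0065,-0.004,0]]'
python3 - <<'E'
from h import *
o=get_obs();print(o['ee_pos'],o['wrist_force'],o['torque'])
s=viewer.camera('scene');np.save('s1.npy',s['color']);crop(s,298,170,44,36,18,'r2.png');crop(s,240,110,130,130,6,'r3.png')
E
```

```text
time: 18.95
ee_pos: [0.5704, 0.1671, 0.233]
tcp_rot: [-179.8, -0.2, 3.2]
wrist_force: [-4.7, -2.3, 13.8]
opening: 0.0174
[0.57044987 0.16714317 0.23296139] [-4.7044492  -2.31409423 13.83821419] [-9.47913790e-01  1.32350182e+00  5.77135551e-04]
```

View pics/r2.png

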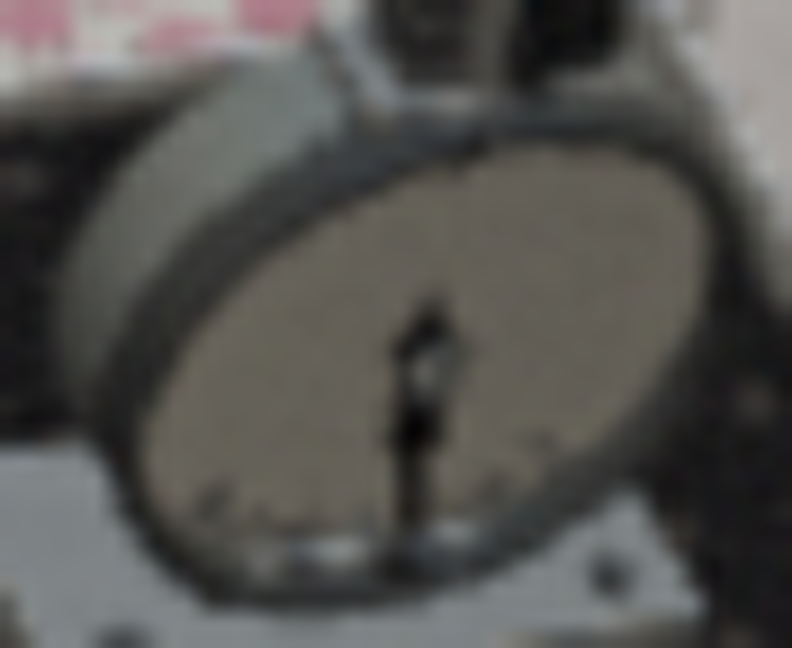

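View pics/r3.png

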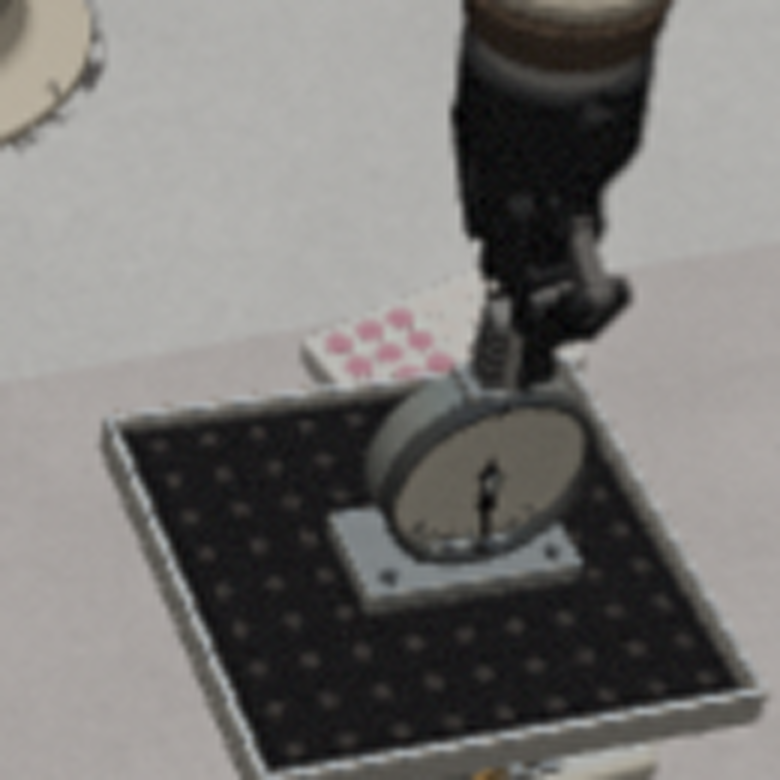

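```bash
python3 -m handwheel '[[1,0,0,-0.0025,0],[1,0,0,-0.0025,0],[1,0,0,-0.0025,0],[1,0,0,-0.0025,0],[1,0,0,-0.0025,0]]'
python3 - <<'E'
from h import *
np.set_printoptions(precision=3,suppress=True,linewidth=160)
o=get_obs();print(o['ee_pos'],o['wrist_force'],o['torque'])
S=[viewer.camera('scene') for _ in range(3)];s=S[0]
im=np.mean([c['color'].astype(float) for c in S],0);np.save('s2.npy',im);g=im.mean(2)
d=viewer.camera('side');np.save('d2.npy',d['color'])
th=.135
for n,X in(('hub',dialpt(o,0,0,th)),('plumb35',dialpt(o,th,.035,th)),('plumb43',dialpt(o,th,.043,th)),('+.02',dialpt(o,th+.02,.043,th))):print(n,proj(s,X)[0])
print(g[186:206,312:330].astype(int))
crop(s,298,170,44,36,18,'t2.png');crop(d,160,175,130,100,6,'t3.png');crop(s,245,155,130,105,6,'t4.png')
E
```

```text
time: 19.5
ee_pos: [0.5703, 0.167, 0.233]
tcp_rot: [-179.8, -0.4, 3.2]
wrist_force: [-4.0, -2.0, 13.4]
opening: 0.0171
[0.57  0.167 0.233] [-3.954 -1.975 13.425] [-0.731  1.274 -0.007]
hub [322.01  190.041]
plumb35 [320.819 199.035]
plumb43 [320.553 201.039]
+.02 [320.851 200.962]
[[ 95  94  93  95  93  94  93  95  91  77  73  93  94  94  92  93  92  92]
 [ 95  94  94  94  93  93  93  93  85  47  50  90  95  92  92  91  93  92]
 [ 96  94  94  94  94  93  93  87  55  29  36  72  92  94  92  92  92  94]
 [ 95  94  94  94  94  94  92  73  42  68  64  68  82  93  91  92  92  92]
 [ 95  94  95  94  94  95  94  85  51  89  68  71  89  92  93  92  93  92]
 [ 95  95  94  94  93  94  95  88  51  72  67  81  93  93  94  93  93  93]
 [ 94  94  94  93  93  95  92  73  35  34  52  91  93  93  94  93  93  93]
 [ 95  95  94  95  94  94  89  57  16  12  47  93  95  93  94  93  92  94]
 [ 94  95  93  94  94  95  89  55  12  20  56  93  95  94  93  82  78  92]
 [ 94  93  95  94  95  95  94  82  28  46  88  95  94  94  95  90  75  70]
 [ 95  95  95  94  94  95  94  88  36  51  93  95  88  75  86  88  66  57]
 [ 95  96  95  94  94  95  93  88  32  52  92  90  77  66  75  69  58  55]
 [ 80  92  91  84  91  90  81  80  30  51  83  82  84  63  63  61  56  53]
 [ 76  74  66  73  84  84  80  74  44  65 107 116  90  61  58  55  61  91]
 [ 93  89  83 104 129 121  89  59  51  71  72  82  68  56  54  61  91 123]
 [ 97  80  61  71  89  85  61  34  32  51  56  56  53  60  90 118 124 126]
 [ 66  62  57  57  61  59  54  42  39  50  60  79  91 119 124 129 129 129]
 [ 53  49  50  50  53  56  57  65  78  91 118 123 124 128 129 128 129 128]
 [118 101 100 100 104 119 120 121 122 124 130 128 129 128 128 127 128 127]
 [129 125 125 126 127 129 130 130 129 128 130 129 133 128 120 106  93  84]]
```

View pics/t2.png

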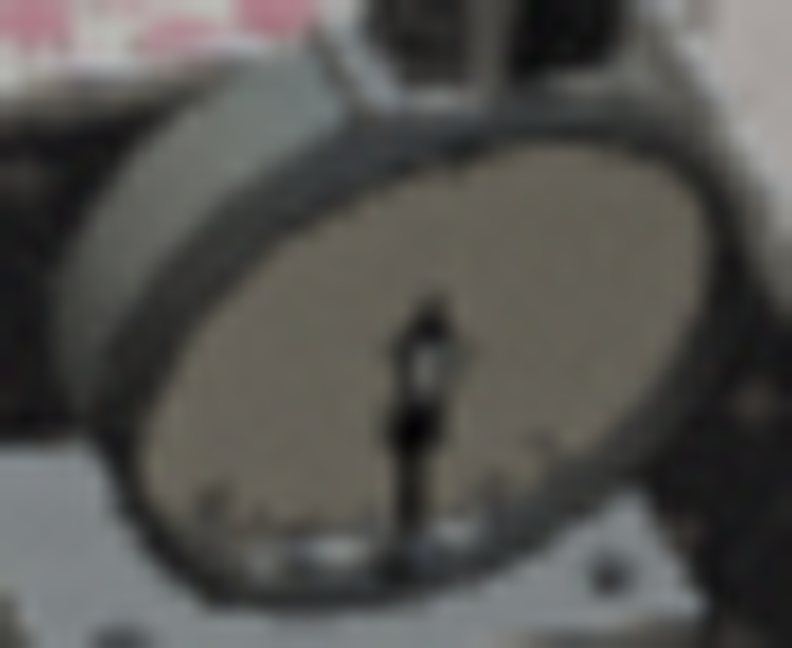

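View pics/t3.png

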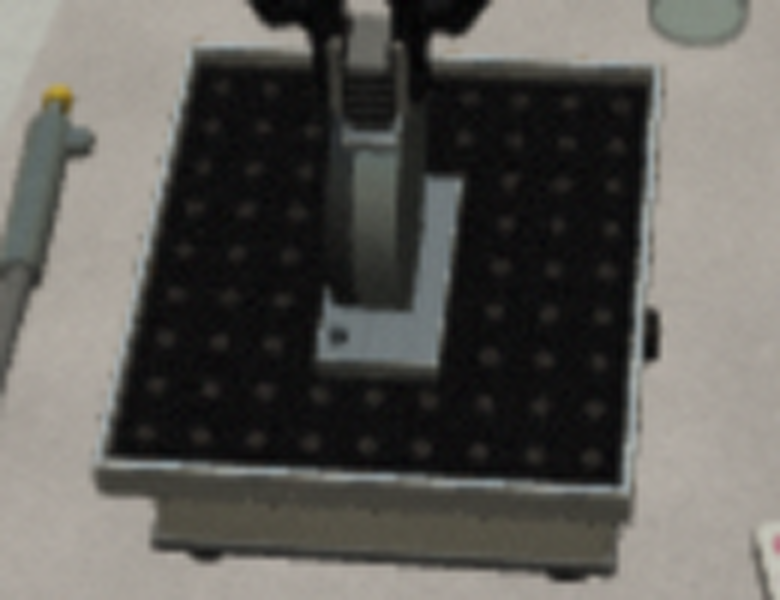

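View pics/t4.png

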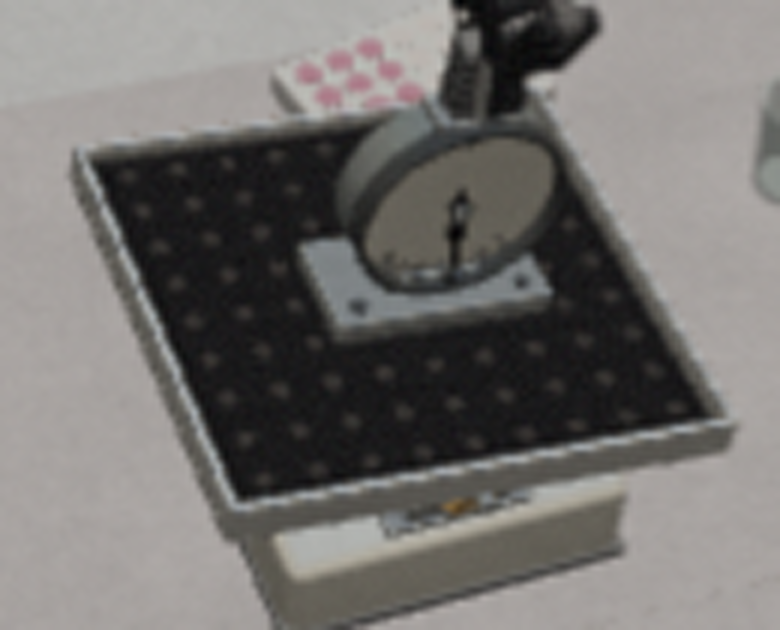

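Run:
```python
from h import *
np.set_printoptions(precision=4,suppress=True)
a=viewer.camera('scene');b=viewer.camera('side')
f=lambda o,p:[o[0]+(p[0]+.5)/6-.5,o[1]+(p[1]+.5)/6-.5]
S=[f((245,155),p) for p in((75,155),(735,427),(230,506))] # -- ++ +-
D=[f((160,175),p) for p in((658,68),(98,462),(195,48))]
T=np.array([tri(a,u,b,v) for u,v in zip(S,D)]);print(T)
v=T[1]-T[2];print('tilt',-np.arctan2(v[2],np.hypot(v[0],v[1])),np.linalg.norm(v))
```

```text
[[0.4718 0.0122 0.1371]
 [0.6755 0.2581 0.1073]
 [0.6851 0.025  0.1388]]
tilt 0.13449294206111645 0.23540930530105583
```

The tray's measured tilt is 0.134 rad, the TCP arc gives 0.138, and the index was measured at about 0.133. In the last picture the pointer's line (434,300)→(408,525) and the tab–lug line (450,165)→(402,562) agree. I'll hold for a bit longer to check that everything is at rest.

```bash
python3 -m handwheel '[[1,0,0.0004,-0.0025,0],[1,0,0.0004,-0.0025,0],[1,0,0.0004,-0.0025,0],[1,0,0.0004,-0.0025,0],[1,0,0.0004,-0.0025,0]]'
python3 - <<'E'
from h import *
o0=get_obs()
L=[]
for i in range(16):
    s=viewer.camera('scene');g=s['color'].astype(float).mean(2)
    def c(r0,r1,bg):
        w=np.clip(bg-g[r0:r1,318:323],0,None).sum(0);return (w*np.arange(318,323)).sum()/w.sum()
    L.append((round(c(195,198,92),2),round(c(200,203,70),2)))
print(L[::2]);o=get_obs();print(o['time'],o0['ee_pos'],o['ee_pos'],o['wrist_force'],np.abs(o['qd']).max())
crop(s,298,170,44,36,18,'u2.png');cv2.imwrite('pics/u.png',s['color'])
E
```

```text
time: 20.3
ee_pos: [0.5702, 0.1671, 0.2329]
tcp_rot: [-179.8, -0.6, 3.2]
wrist_force: [-2.6, -1.0, 13.9]
opening: 0.0176
[(np.float64(320.4), np.float64(319.91)), (np.float64(320.4), np.float64(319.88)), (np.float64(320.4), np.float64(319.84)), (np.float64(320.39), np.float64(319.87)), (np.float64(320.39), np.float64(319.91)), (np.float64(320.39), np.float64(319.89)), (np.float64(320.39), np.float64(319.86)), (np.float64(320.39), np.float64(319.87))]
21.1 [0.57022142 0.16707291 0.23294203] [0.57026147 0.16706851 0.23297513] [-3.26041711 -1.54258946 12.87980921] 0.07957198327752808
```

View pics/u2.png

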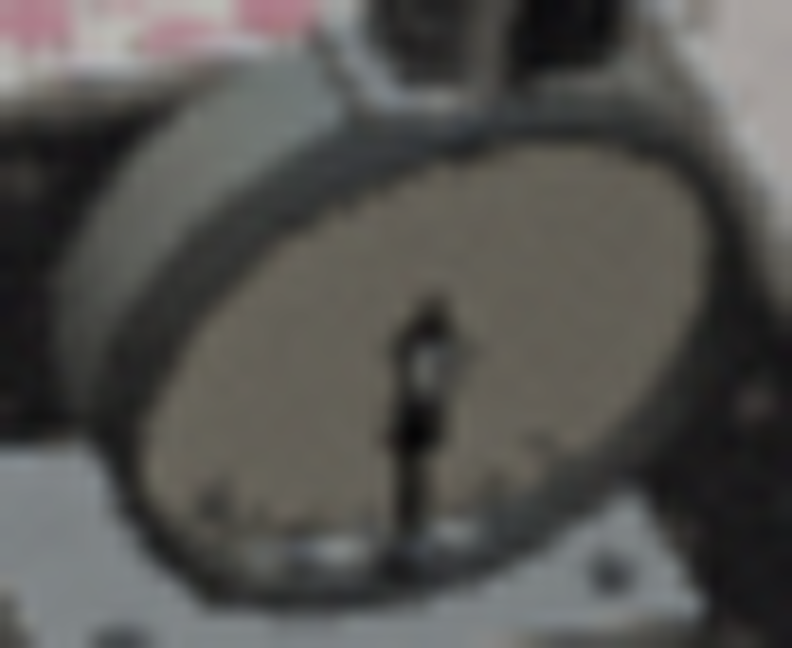

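View pics/u.png

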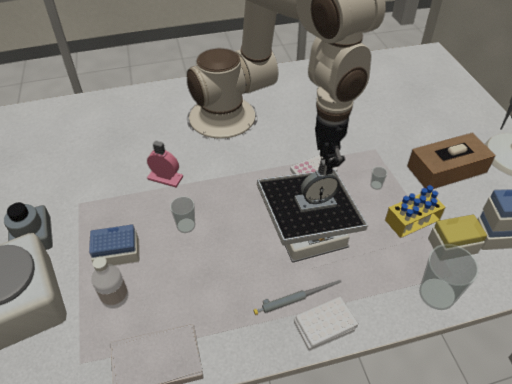

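Everything is at rest. The pointer holds at column 320.39; extended to the lug's row it reaches about 319.8, and the lug is at 319.88. Bystanders are where they were. Handing in.

Run:
```python
from workcell import job_done
print(job_done())
```

```text
the job is handed in; nothing more can be done
None
```

I stood the grey gauge flat and square on the level platform, dial away from the robot and its foot across the pivot about 12 mm left of centre. Then I rocked gauge and platform over together, pushing only through the gauge. I handed in at 21.1 s, still gripping it and pressing down with about 13 N.

**Last checks:**

| Quantity | Result |
|---|---|
| Index angle, two close views of the dial | about 0.133 rad (single readings 0.11–0.15) |
| Platform tilt, from the tray corners in two cameras | 0.134 rad |
| Platform tilt, from the arm's travel | 0.138 rad |
| Pointer against index in the final pictures | within about 0.1 px, perhaps 0.007 rad short of the index, at the limit of what the picture resolves |
| Motion over 0.8 s before hand-in | pointer steady to 0.01 px, arm at rest |
| Bystanders and the pink look-alike | nothing visibly moved in the final picture |

**What did not go smoothly:**
- **Tool tilt:** while lifting the gauge for a closer look at the dial, I hit a wrist joint limit and the tool kept a 3.7° tilt. I removed it in the air, before placing the gauge, by turning the tool and going back to the same limit.
- **While pressing:** the tool's pitch crept to -0.6° while pressing.

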